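# Load a specimen rack past the spring gate of a hardness tester's changer

## Task

Load the specimen rack into the changer: with one fingertip press the yellow finger bar down to hold the red gate up, and meanwhile with the other fingertip push the blue handle so that the rack slides along the lane, under the raised gate, right up to the rubber end stop. Keep the gate clear of the rack, then let go so that the gate springs fully shut behind it. Only push the rack, never lift or tip it, and leave the other things on the bench where they are.

Things in the scene. Friction and masses are not known exactly. Their poses are not given: they have to be found in the camera images.
- feeder: Feed lane fixed on the bench: aluminium base (top, the lane floor, at z = 8 mm) with two steel rails, inner faces at x = -34 and 34, 6 thick, tops at z = 24, y = -310 to 115. White housing (260 wide, 142 high) from y = 130. Origin on the bench on the lane's centre line right below the gate; +y = the rack's travel, +x across, away from the robot, z up.
- end_stop (a point): Middle of the face of the rubber end stop (50 wide, 24 high), at y = 116, z = 20 mm of the feeder. The front of the rack's body meets it: the rack is home with its origin at y = 68 of the feeder; the gate is then 20 mm behind the rack's body.
- gate_rod (a point): Point on the axis of the gate's steel rod (8 mm), at x = -46, y = -170, z = 30 mm of the feeder. The rod runs along the lane from y = -310 to 25 in three grey bearing blocks, 14 by 12 mm, tops at z = 38, at y = -302, -26 and 20.
- rack: Specimen rack, 0.42 to 0.84 kg: blue base and aluminium top plate on posts, with six mounts. Body 64 wide (x), 96 long (y -48 to 48), 56 mm high. Origin under the body's centre, on the lane floor; axes as the feeder's. Starts with its body's front 32 to 67 mm before the gate, 2 mm play to each rail. Sliding friction 0.5 to 0.7. Push handle at its rear (-y), see handle_end.
- handle_end (a point): Middle of the top edge of the rear face of the rack's upright blue push plate: 40 wide (x), 8 thick, z = 4 to 42 of the rack, rear face at y = -123 mm of the rack, 50 mm above the bench. Two low straps (tops z = 18) join it to the body. The handle passes under the shut gate with 6 mm to spare; the body is 8 mm too high to.
- gate (a joint): Angle of the gate about its rod, rad: 0 shut, 0.785 fully open (hard stop). A spring shuts it when let go; some 2 N on the finger bar start it, about 3 N hold it fully open. The gate clears the rack's body from 0.45 on.
- barrier: The whole gate: rod, yellow finger bar and red arm, turning together by joint gate. The red arm, 6 mm thick (y), lies across the lane at y = 0 of the feeder: shut, it spans the lane, underside 56 and top 80 mm above the bench; open, it slants up over the lane, its far end about 120 mm above the bench. Origin on the rod's axis at the feeder's y = 0, axes as the feeder's when shut.
- gate_tip (a point): Far end of the red arm, 80 mm across (x) and 38 mm above the rod's axis when shut; moves with the gate.
- bar_mid (a point): Point on the finger bar (steel plate, yellow strip; robot's side of the lane), on its upper face, 30 mm out from the rod, mid-length (y = -170 mm of the feeder). The bar runs y = -295 to -45, reaches 45 out. Shut: slants up and outwards 45 degrees, edge at x = -79, z = 63. Fully pressed: level, top 33 mm over the bench, edge at x = -91. Alike all along, a fingertip can slide along it.
- mount: A loose dark red resin mount, 30 diameter, 22 high, standing on the bench. Origin under its centre. To be left alone.
- bottle: White bottle with blue cap, 54 diameter, 125 high, standing on the bench. Origin under its centre. To be left alone.
- jar: Amber jar with black lid, 60 diameter, 55 high, standing on the bench. Origin under its centre. To be left alone.
- driver: Screwdriver with red handle, 150 long, lying on the bench. Origin under its middle. To be left alone.

How it is judged (in metres and radians):
On the way, in this order (a step that is already met when the one before it is completed fails the run):
1. a fingertip holds the gate open (at least 0.45 rad) while the rack's body is still before it (value of joint gate above 0.45 rad and contact force between the fingers and barrier above 0.3 N and y of rack in the frame of feeder below -0.05 m), for 0.1 s.
2. the rack's body is past the gate, which a fingertip still holds open (value of joint gate above 0.4 rad and contact force between the fingers and barrier above 0.3 N and y of rack in the frame of feeder above 0.055 m), for 0.1 s.
At the end, for the whole second after the job is handed in: The rack stands flat in the lane and at rest, its body within 5 mm of the rubber end stop, and the gate is shut behind it (under 0.06 rad) (y of rack in the frame of feeder between 0.063 and 0.072 m and z of rack in the frame of feeder below 0.011 m and angle between rack's own z axis and vertical below 0.05 rad and linear speed of rack below 0.01 m/s and value of joint gate below 0.06 rad); the robot touches nothing.
It fails at once if the gate touched the rack (contact force between barrier and rack above 1 N).
It fails at once if the rack was lifted or tipped (z of rack in the frame of feeder above 0.014 m or angle between rack's own z axis and vertical above 0.12 rad).
It fails at once if another thing on the bench was pushed about (distance of any of mount, bottle, jar, driver from where it was at the start of the episode above 0.015 m).
It also fails if it takes over 42 s, if anything falls off the work surface, if the arm or the gripper's body presses on something with over 40 N, if the wrist force passes 120 N, or if a joint passes its speed limit or range.

## Robot

A 6-joint arm with a two-finger parallel gripper is mounted at the origin on the work surface. World frame = base frame: x ahead of the robot, y to its left, z up, the work surface at z = 0. Lengths are in mm, angles in rad, forces in N, time in s.
With the tool pointing down it reaches from about 350 to 725 mm from the base axis. Payload 6 kg.
Tool frame: the origin (TCP) lies at the centre of the arm's flange, where the gripper is bolted on; the fingertips stand 173 mm ahead of it and the grasp point (between the pads) lies env.pinch_z ahead of it (env.pinch_z is the distance from the TCP to the grasp point, in mm); z points along the fingers, y is the direction in which the jaws open and shut (so a half turn about z gives the same grasp; the last joint's range is limited). The gripper opens to 85 mm and grips with 20 to 120 N. Pads are 22 mm wide; open, the fingers measure 114 mm over their backs; the gripper's body (76 mm by 85 mm) begins 54 mm behind the grasp point. The pads swing forward as they close: fully open they stand 13 mm farther back than shut.
Start: joints at [-0.858, 0.04, 0.085, 0, -1.615, -0.334], TCP at [221.902, -557.453, 404.661] pointing down, gripper open.
Joint ranges: [-2.56, 2.56], [-1.29, 2.01], [-1.08, 1.49], [-3.29, 1.98], [-2.81, -0.18], [-2.99, 2.99]. Speed limits (rad/s): [2.57, 2.57, 3.01, 3.14, 3.14, 3.14].

## Interface

Orientations are given as a 3x3 rotation matrix whose columns are the frame's x, y, z axes.
In Python, from station import env, eyes, workorder, nets gives the robot as it stands.
- The arm moves only by the tool servo_tool, never from a script. Its argument "series" is a list of rows, each an object with "travel": the shift along the tool's x, y, z in m, a list of three; "roll": the turn about the tool's z in degrees. In form: [{"travel": [dx, dy, dz], "roll": roll}, ...]. A call has 1 to 12 rows; each row is the pose to reach, as a shift and turn from the pose commanded when the call began, along the tool's axes at that moment; what a row does not reach only later rows make up. A row lasts 1/12 s, in which the tool goes at most 41.7 mm and 7.16 degrees, less where a joint would pass 70% of its speed; a pose out of reach is approached as far as the arm can. A call with a gripper value outside its range is refused whole. "jaw" is the finger opening in m, from 0 to 0.0854, set as the call begins (left out, the last holds). The fingers move at their own pace and stop on an object; "squeeze" is the grip in N (left out, the last holds). Time passes only in rows, so rows that repeat a pose let the fingers close. It gives the time, the measured TCP pose, the force and the opening at its end, in the units of the state.
- env.get_state(): the state, without advancing time (a new reading comes with each control period).
- eyes.read_camera(name): name is "scene" or "top"; returns the picture (384x512x3 uint8, red, green, blue); there is no depth.
- eyes.calibration(name): a dict with "vfov" (degrees; the focal length in pixels is half the picture's height over the tangent of half this angle, whatever the lens; pixels are square), "cx", "cy" (the principal point, pixels), "pose" (4x4, takes a point from camera to world coordinates). Camera axes: x right, y up, looking along -z (the intrinsics and any distortion apply to the point x, -y, -z); pixel columns grow to the right and rows downward; lengths in mm; the calibration is good to about 2 mm. A picture is of the moment at which its call begins. calibration takes no time and is no camera call.
- workorder.job_done(): hands the job in, once; it reports no verdict.
Trained networks look in the newest picture that a camera, given by its name, has taken for a name from the list of things; names that differ only in an ending like _2 or _b are one class to them, and where a whole thing is asked for, a point or a joint stands for the part that bears it (a point fixed in the world has none). Each returns a list of dicts, best first, with "conf" (0 to 1); they miss things now and then, are a little off and sometimes report something else, mostly with a low value. They report only what shows in the picture. A call takes as long as a camera call.
- nets.cut_out(camera, name): "mask" (384x512 bool, what is visible of it) and "at" ([column, row] in pixels, amid what is visible of it).
The state is a dict: "clock": time; "joints": joint angles; "qvel": joint speeds; "effort": joint torques, N m; "tool_pos": TCP position; "orientation": TCP orientation; "ft_force": force on the tool from outside, world axes, zero at the start; "ft_torque": the same for the moment, N m; "opening": opening from 0.0 (shut) to 1.0 (fully open).
Only numpy, scipy, OpenCV 4.12 (cv2) and the standard library are available. Lean on these libraries where they do the work, as an engineer would, in place of code of your own. Each camera call takes 0.05 s, during which the arm holds its last target.

## Working session

There is one attempt and no reset: what is moved stays moved. The work goes in short steps, Python scripts to look and compute and a tool call to move; the robot and the scene stay as the last step left them, time stands still between calls to the robot, and variables do not carry over. Pictures are saved under pics/ and viewed, and the job is handed in when it is done.

Besides the shell and the picture viewer there is one more tool, called after "Emit:" as name(argument=value, ...), one argument or row to a line, values as JSON. servo_tool: Moves the arm, as the interface text tells. Its arguments: {"type":"object","properties":{"series":{"type":"array","items":{"type":"object","properties":{"travel":{"type":"array","items":{"type":"number"}},"roll":{"type":"number"}}}},"jaw":{"type":"number"},"squeeze":{"type":"number"}},"required":["series"]}

```bash
ls; mkdir -p pics; python3 - <<'E'
from station import env, eyes, workorder, nets
import cv2, numpy as np
np.set_printoptions(precision=4,suppress=True)
for n in ("scene","top"):
    im=eyes.read_camera(n); cv2.imwrite(f"pics/{n}0.png",im[:,:,::-1])
    print(n,eyes.calibration(n))
    for t in ("feeder","end_stop","gate_rod","rack","handle_end","gate_tip","bar_mid","barrier","mount","bottle","jar","driver"):
        try:
            r=nets.cut_out(n,t)
            print(t,[(round(d["conf"],2),np.round(d["at"],1),int(d["mask"].sum())) for d in r[:3]])
        except Exception as e: print(t,e)
print(env.pinch_z, env.get_state())
E
```

```text
pics
scene {'vfov': 45.885208113114885, 'cx': 249.01864275458092, 'cy': 187.8937675768306, 'pose': array([[   0.4607,   -0.5073,    0.7283, 1154.6616],
       [   0.8875,    0.253 ,   -0.3853, -276.8874],
       [   0.0112,    0.8238,    0.5667,  510.8521],
       [   0.    ,    0.    ,    0.    ,    1.    ]])}
feeder [(0.55, array([314.4, 174.3]), 30065), (0.18, array([199.5, 214.3]), 3407)]
end_stop [(0.85, array([312.2, 176.7]), 30001)]
gate_rod [(0.62, array([315.7, 175.1]), 29960)]
rack [(0.59, array([198.7, 215.8]), 3402)]
handle_end [(0.57, array([199.5, 215.6]), 3464)]
gate_tip [(0.56, array([146.1, 201.5]), 3982), (0.25, array([199.4, 212.6]), 3458)]
bar_mid [(0.87, array([145.4, 208.4]), 3991)]
barrier [(0.94, array([146.7, 201.9]), 4051)]
mount [(0.53, array([235.8, 160.5]), 122)]
bottle [(0.74, array([257.8, 230.8]), 2122)]
jar [(0.62, array([301.4, 224.7]), 1354)]
driver [(0.94, array([126.6, 315.7]), 1264)]
top {'vfov': 47.021577444100394, 'cx': 254.89932760965664, 'cy': 188.99287772821214, 'pose': array([[ -0.0002,   0.98  ,  -0.199 , 443.7461],
       [ -1.    ,  -0.0
[... 673 characters left out ...]
6.5, 153.6]), 876)]
jar [(0.84, array([210.8, 157.3]), 881), (0.19, array([129.5, 226.1]), 40734)]
driver [(0.7, array([369.2, 138.6]), 622)]
154.70000000000002 {'clock': 1.3, 'joints': array([-0.8583,  0.0402,  0.0848, -0.    , -1.6155, -0.3337]), 'qvel': array([ 0.001 , -0.0015,  0.0007,  0.0024, -0.0001, -0.0005]), 'effort': array([  0.0008, -36.7935,  34.745 ,   6.9333,  -0.001 ,  -0.    ]), 'tool_pos': array([ 221.9253, -557.4362,  404.6193]), 'orientation': array([[-0.9291, -0.3698, -0.0001],
       [-0.3698,  0.9291,  0.0002],
       [ 0.0001,  0.0002, -1.    ]]), 'ft_force': array([0.316 , 0.9471, 0.0728]), 'ft_torque': array([ 0.0271, -0.0477, -0.0165]), 'opening': 1.00108307610252}
```

```bash
python3 - <<'E'
import cv2
for n in("scene","top"):
    im=cv2.imread(f"pics/{n}0.png"); cv2.imwrite(f"pics/{n}0b.png",cv2.resize(im,(768,576),interpolation=cv2.INTER_CUBIC))
im=cv2.imread("pics/top0.png")[150:290,190:400];cv2.imwrite("pics/top0c.png",cv2.resize(im,None,fx=3.8,fy=3.8,interpolation=cv2.INTER_CUBIC))
im=cv2.imread("pics/scene0.png")[110:290,70:310];cv2.imwrite("pics/scene0c.png",cv2.resize(im,None,fx=3.3,fy=3.3,interpolation=cv2.INTER_CUBIC))
E
```

```text
(no output)
```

View pics/scene0b.png

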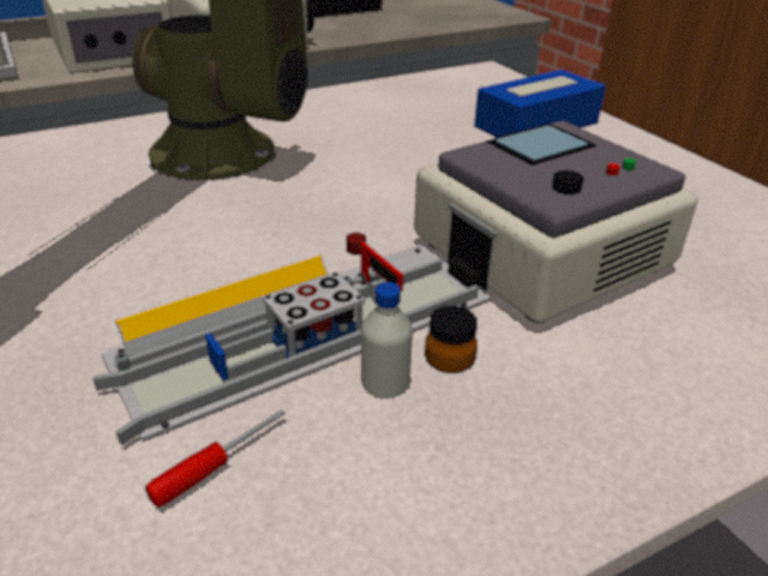

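View pics/top0b.png

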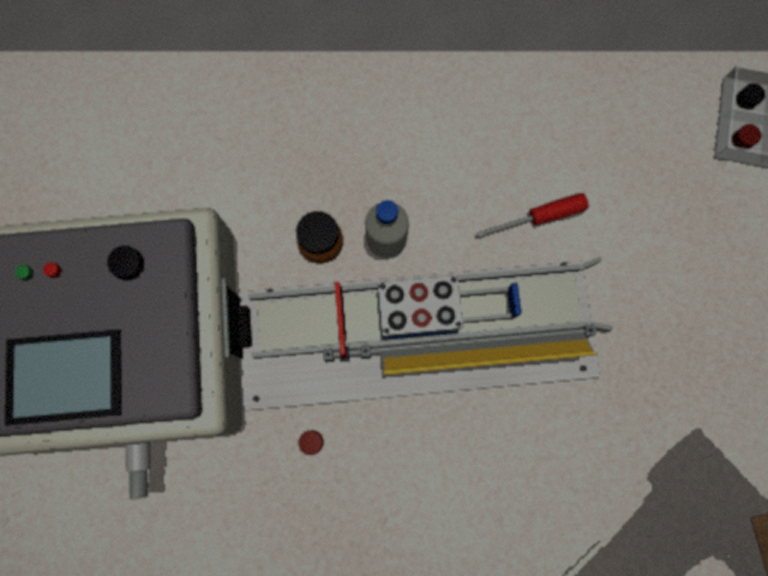

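View pics/top0c.png

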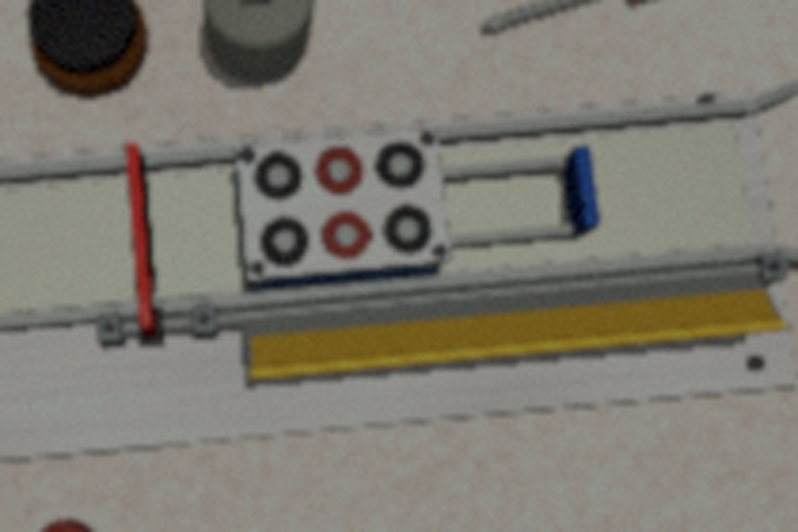

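View pics/scene0c.png

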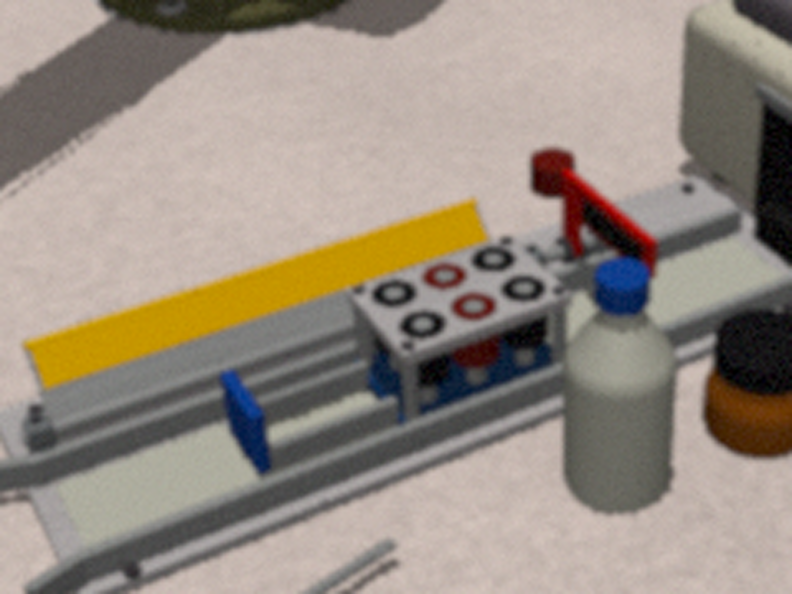

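The pictures show the lane running along world +y (left in the top view), with the yellow bar on the robot's side. The rack sits at about (288,206) in top. The blue plate is at about (343,200), and the red gate at about (226,213). I'll fit the feeder pose and the rack's y from hand-picked features in both views, then check the fit with an overlay.

```bash
cat > h.py <<'E'
import numpy as np, cv2
from scipy.optimize import least_squares
from scipy.spatial.transform import Rotation as R
np.set_printoptions(precision=3,suppress=True)
from station import env, eyes, workorder, nets
def proj(n,P):
    c=eyes.calibration(n); T=np.linalg.inv(np.array(c["pose"]))
    P=np.atleast_2d(P).astype(float); q=P@T[:3,:3].T+T[:3,3]
    f=192/np.tan(np.radians(c["vfov"])/2)
    return np.c_[c["cx"]+f*q[:,0]/-q[:,2], c["cy"]-f*q[:,1]/-q[:,2]]
def F(p,P):
    P=np.atleast_2d(P).astype(float); a=p[2]; c,s=np.cos(a),np.sin(a)
    return np.c_[p[0]+c*P[:,0]-s*P[:,1], p[1]+s*P[:,0]+c*P[:,1], P[:,2]]
E
cat > fit.py <<'E'
from h import *
t=lambda x,y:(190+x/3.8-.5+.5/3.8,150+y/3.8-.5+.5/3.8); s=lambda x,y:(70+x/3.3-.4,110+y/3.3-.4)
obs=[("top",t(250,380),(-79,-45,63)),("top",t(783,327),(-79,-295,63)),("top",t(132,146),(34,0,80)),
("top",t(770,265),(-46,-302,38)),("top",t(205,316),(-46,-26,38)),("top",t(112,328),(-46,20,38)),
("scene",s(27,342),(-79,-295,63)),("scene",s(475,202),(-79,-45,63)),("scene",s(38,408),(-46,-302,38)),("scene",s(654,242),(34,0,80))]
rob=[("top",t(238,150),(-32,0,0))]
rk=[("top",t(238,165),(32,48,64)),("top",t(430,133),(32,-48,64)),("top",t(248,277),(-32,48,64)),("top",t(445,256),(-32,-48,64)),
("scene",s(352,290),(-32,-48,64)),("scene",s(408,355),(32,-48,64)),("scene",s(567,290),(32,48,64)),("scene",s(222,376),(-20,-123,50)),("scene",s(258,412),(20,-123,50)),
("top",t(588,147),(20,-123,50)),("top",t(597,230),(-20,-123,50))]
def res(p,sep=False):
    r=[proj(n,F(p[:3],P))[0]-uv for n,uv,P in obs]+[proj(n,F(p[:3],np.add(P,(0,p[3],0))))[0]-uv for n,uv,P in rk]
    return np.array(r).ravel()
o=least_squares(res,[480,100,0,-100],loss="soft_l1",x_scale=[10,10,.05,10])
print(o.x,np.degrees(o.x[2])); print(res(o.x).reshape(-1,2))
np.save("p.npy",o.x)
E
cat > ov.py <<'E'
import sys
from h import *
def overlay(p,n,img,g=0.,out="o.png",crop=None,k=3):
    im=cv2.resize(img,None,fx=k,fy=k,interpolation=cv2.INTER_CUBIC)
    def L(A,B,c):
        q=(proj(n,F(p,[A,B]))+.5)*k-.5
        cv2.line(im,*[tuple(int(v) for v in x) for x in q.round()],c,1,cv2.LINE_AA)
    def poly(pts,c):
        for a,b in zip(pts,pts[1:]+pts[:1]): L(a,b,c)
    for x in(-40,-34,34,40): L((x,-310,24),(x,115,24),(0,255,0))
    poly([(-25,116,8+0),(25,116,8),(25,116,32),(-25,116,32)],(255,255,0))
    r=p[3]
    poly([(-32,r-48,64),(32,r-48,64),(32,r+48,64),(-32,r+48,64)],(255,0,255))
    poly([(-20,r-123,12),(20,r-123,12),(20,r-123,50),(-20,r-123,50)],(0,255,255))
    a=np.radians(45)-g
    e=lambda y,d:(-46-d*np.cos(a)-3*0,y,30+d*np.sin(a)+1)
    poly([e(-45,0),e(-45,45),e(-295,45),e(-295,0)],(255,0,0))
    c,s=np.cos(g),np.sin(g)
    G=lambda x,z:(-46+c*x-s*z,0,30+s*x+c*z)
    poly([G(0,26),G(80,26),G(80,50),G(0,50)],(0,128,255))
    x0,y0,x1,y1=[v*k for v in crop]
    cv2.imwrite(out,im[y0:y1,x0:x1])
E
cat > ovrun.py <<'E'
from ov import *
p=np.load("p.npy")
overlay(p,"top",cv2.imread("pics/top0.png"),0,"pics/ot0.png",(150,140,410,300))
overlay(p,"scene",cv2.imread("pics/scene0.png"),0,"pics/os0.png",(60,110,320,300))
E
python3 fit.py; python3 ovrun.py
```

```text
[567.541  49.446   0.094 -94.926] 5.3803257087366125
[[-0.046  0.266]
 [ 0.629  0.808]
 [-0.37  -0.515]
 [ 0.721  0.124]
 [-0.283  0.83 ]
 [-0.943  0.044]
 [-1.062 -1.128]
 [-0.403 -2.317]
 [ 0.204  3.688]
 [ 0.397 -0.353]
 [-1.622 -5.036]
 [ 0.748 -1.507]
 [-0.933  0.665]
 [ 0.968  1.141]
 [-0.483 -0.595]
 [-0.086 -0.334]
 [ 2.847  0.637]
 [ 0.249 -1.519]
 [-1.049  1.346]
 [-0.311 -0.969]
 [ 0.268 -1.361]]
```

View pics/ot0.png

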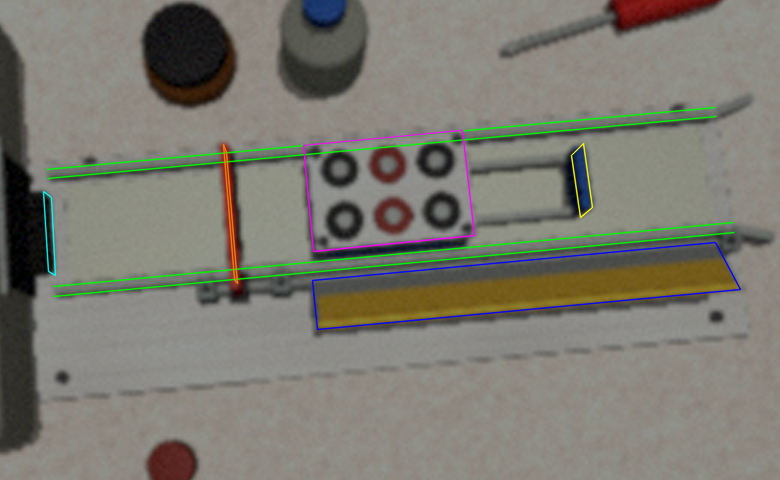

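View pics/os0.png

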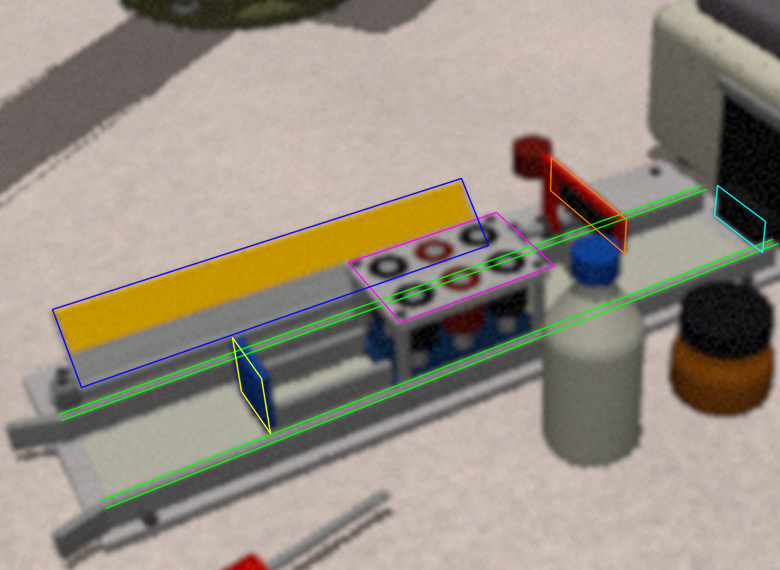

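The fit agrees with both views. Feeder origin is about (567.5, 49.4), yaw 0.094 rad, and rack y is about -95 mm, so its front is 47 mm before the gate (within 32–67). Next I'll move above the bar, behind the handle, with the jaws across the lane.

Emit:
servo_tool(
  series=[
    {"travel": [-0.0366, 0.0171, 0.009], "roll": -6.14},
    {"travel": [-0.0732, 0.0342, 0.018], "roll": -12.28},
    {"travel": [-0.1098, 0.0513, 0.027], "roll": -18.42},
    {"travel": [-0.1463, 0.0684, 0.036], "roll": -24.57},
    {"travel": [-0.1829, 0.0855, 0.045], "roll": -30.71},
    {"travel": [-0.2195, 0.1026, 0.054], "roll": -36.85},
    {"travel": [-0.2561, 0.1197, 0.063], "roll": -42.99},
    {"travel": [-0.2927, 0.1368, 0.072], "roll": -49.13},
    {"travel": [-0.3293, 0.1539, 0.081], "roll": -55.28},
    {"travel": [-0.3658, 0.171, 0.09], "roll": -61.42},
    {"travel": [-0.4024, 0.1881, 0.099], "roll": -67.56},
    {"travel": [-0.439, 0.2052, 0.108], "roll": -73.7},
  ],
  jaw=0.065,
  squeeze=60,
)

```text
clock: 2.3
tool_pos: [554.9, -202.6, 296.6]
orientation: [[0.1, -0.995, 0.001], [-0.995, -0.1, -0.0], [0.0, -0.001, -1.0]]
ft_force: [0.4, -1.6, 0.0]
opening: 0.759
```

```bash
cat > snap.py <<'E'
import sys
from ov import *
k=sys.argv[1]; g=float(sys.argv[2]) if len(sys.argv)>2 else 0
p=np.load("p.npy")
for n,c in(("top",(150,130,410,300)),("scene",(60,90,320,290))):
    im=eyes.read_camera(n); cv2.imwrite(f"pics/{n}{k}.png",im[:,:,::-1])
    cv2.imwrite(f"pics/c{n}{k}.png",cv2.resize(im[c[1]:c[3],c[0]:c[2],::-1],None,fx=3,fy=3,interpolation=cv2.INTER_CUBIC))
    #overlay(p,n,im[:,:,::-1].copy(),g,f"pics/o{n}{k}.png",c)
st=env.get_state(); T=st["tool_pos"]; a=p[2]; d=T[:2]-p[:2]
print(st["clock"],T,"feeder xy",d[0]*np.cos(a)+d[1]*np.sin(a),-d[0]*np.sin(a)+d[1]*np.cos(a),st["ft_force"],st["opening"])
print("feeder axes in tool", np.array(st["orientation"]).T@np.array([[np.cos(a),-np.sin(a),0],[np.sin(a),np.cos(a),0],[0,0,1]]))
E
python3 snap.py 1
```

```text
2.4 [ 556.224 -200.518  293.867] feeder xy -34.70541950752566 -247.80194475927317 [-0.579 -0.402  0.088] 0.7634388691944423
feeder axes in tool [[ 0.009 -1.    -0.002]
 [-1.    -0.009  0.003]
 [-0.003  0.002 -1.   ]]
```

View pics/ctop1.png

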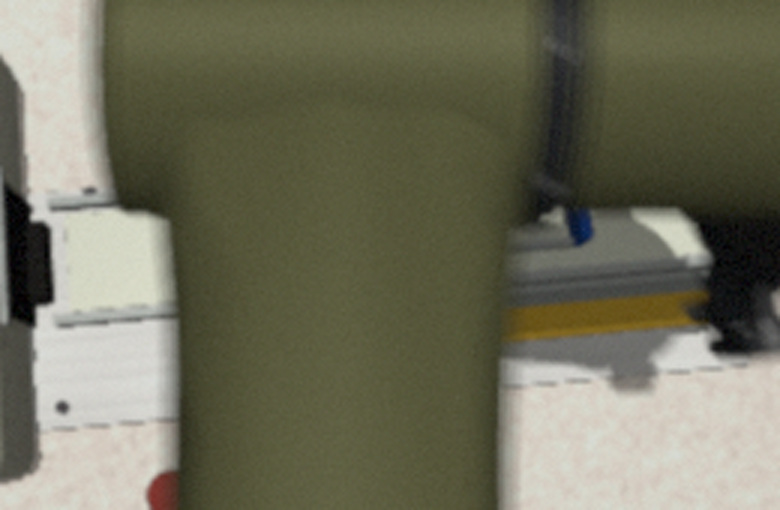

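View pics/cscene1.png

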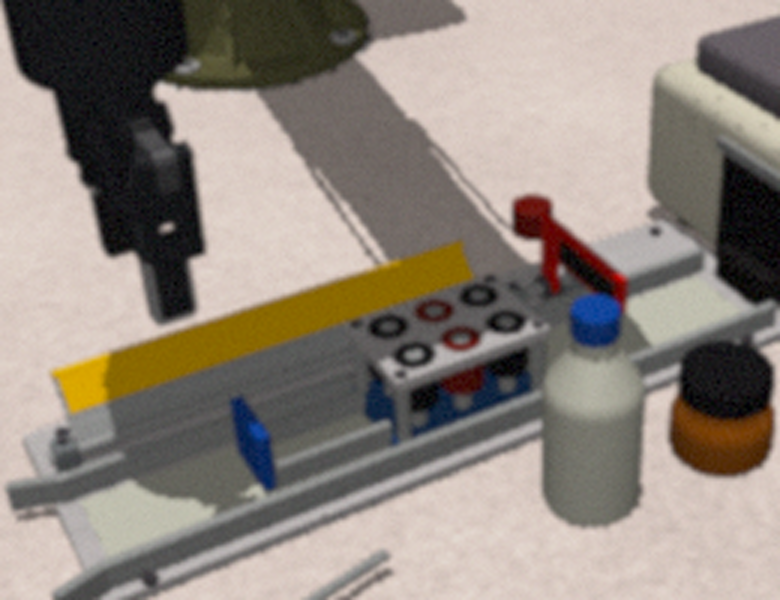

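```bash
python3 - <<'E'
from h import *
p=np.load("p.npy")
for L in (155,160,165,170,173,177):
  z=293.9-L
  print(L,z,[ (3*(proj("scene",F(p[:3],[(x,y,z)]))[0]-[60,90])).round() for x in(-2.2,12) for y in (-259,-237)])
E
```

```text
155 138.89999999999998 [array([139., 299.]), array([184., 285.]), array([149., 314.]), array([194., 300.])]
160 133.89999999999998 [array([141., 308.]), array([185., 294.]), array([151., 322.]), array([196., 308.])]
165 128.89999999999998 [array([143., 316.]), array([187., 302.]), array([153., 331.]), array([197., 317.])]
170 123.89999999999998 [array([144., 325.]), array([188., 311.]), array([154., 339.]), array([199., 325.])]
173 120.89999999999998 [array([145., 330.]), array([189., 316.]), array([155., 344.]), array([200., 330.])]
177 116.89999999999998 [array([147., 336.]), array([191., 322.]), array([157., 351.]), array([201., 337.])]
```

Emit:
servo_tool(
  series=[
    {"travel": [0, 0.001, 0.012], "roll": 0.3},
    {"travel": [0, 0.002, 0.027], "roll": 0.5},
    {"travel": [0, 0.003, 0.042], "roll": 0.5},
    {"travel": [0, 0.003, 0.054], "roll": 0.5},
    {"travel": [0, 0.003, 0.064], "roll": 0.5},
    {"travel": [0, 0.003, 0.072], "roll": 0.5},
    {"travel": [0, 0.003, 0.079], "roll": 0.5},
    {"travel": [0, 0.003, 0.084], "roll": 0.5},
    {"travel": [0, 0.003, 0.084], "roll": 0.5},
  ],
)

```text
clock: 3.15
tool_pos: [550.8, -205.0, 212.0]
orientation: [[0.085, -0.996, -0.0], [-0.996, -0.085, -0.0], [0.0, 0.0, -1.0]]
ft_force: [1.2, -1.4, 2.1]
opening: 0.763
```

```bash
python3 snap.py 2
```

```text
3.25 [ 551.205 -204.922  213.248] feeder xy -40.11542900125525 -251.71588398883432 [ 0.795 -0.902  2.299] 0.7588839862901499
feeder axes in tool [[-0.008 -1.     0.001]
 [-1.     0.008 -0.001]
 [ 0.001 -0.001 -1.   ]]
```

View pics/cscene2.png

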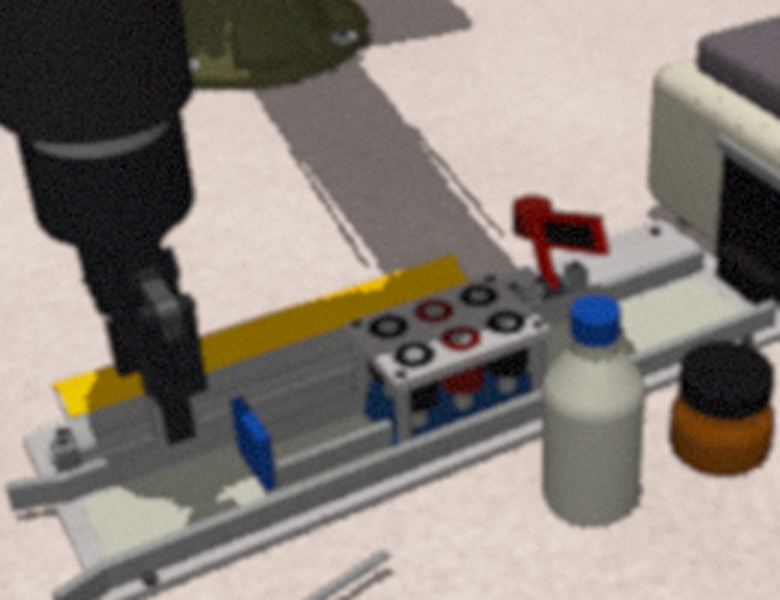

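```bash
cat > gt.py <<'E'
from h import *
p=np.load("p.npy")
for g in np.arange(0,.8,.1):
  c,s=np.cos(g),np.sin(g); G=lambda x,z:(-46+c*x-s*z,0,30+s*x+c*z)
  print(round(g,2),[(3*(proj("scene",F(p[:3],G(*q)))[0]-[60,90])).round() for q in((80,50),(80,26),(0,50))])
E
python3 gt.py
```

```text
0.0 [array([625., 278.]), array([623., 312.]), array([550., 216.])]
0.1 [array([620., 262.]), array([621., 299.]), array([545., 212.])]
0.2 [array([614., 246.]), array([617., 285.]), array([541., 210.])]
0.3 [array([607., 231.]), array([613., 271.]), array([537., 208.])]
0.4 [array([600., 217.]), array([609., 257.]), array([533., 207.])]
0.5 [array([593., 203.]), array([603., 243.]), array([529., 207.])]
0.6 [array([585., 190.]), array([597., 230.]), array([526., 208.])]
0.7 [array([577., 179.]), array([591., 218.]), array([522., 209.])]
```

Gate is at about 0.42 rad (tip at (604,233) in the scene crop), held by the finger. The finger and handle don't touch yet. I'll press 12 mm further.

Emit:
servo_tool(
  series=[
    {"travel": [0, -0.001, 0.003], "roll": -0.4},
    {"travel": [0, -0.001, 0.006], "roll": -0.4},
    {"travel": [0, -0.001, 0.009], "roll": -0.4},
    {"travel": [0, -0.001, 0.012], "roll": -0.4},
    {"travel": [0, -0.001, 0.012], "roll": -0.4},
    {"travel": [0, -0.001, 0.012], "roll": -0.4},
  ],
)

```text
clock: 3.75
tool_pos: [551.7, -204.7, 200.4]
orientation: [[0.092, -0.996, -0.001], [-0.996, -0.092, 0.0], [-0.0, 0.001, -1.0]]
ft_force: [-1.3, -1.3, 4.2]
opening: 0.766
```

```bash
python3 snap.py 3
```

```text
3.85 [ 551.709 -204.69   200.516] feeder xy -39.59249588987958 -251.53147339377188 [-2.601 -0.717  3.244] 0.7604820627846626
feeder axes in tool [[-0.001 -1.    -0.   ]
 [-1.     0.001  0.001]
 [-0.001  0.    -1.   ]]
```

View pics/cscene3.png

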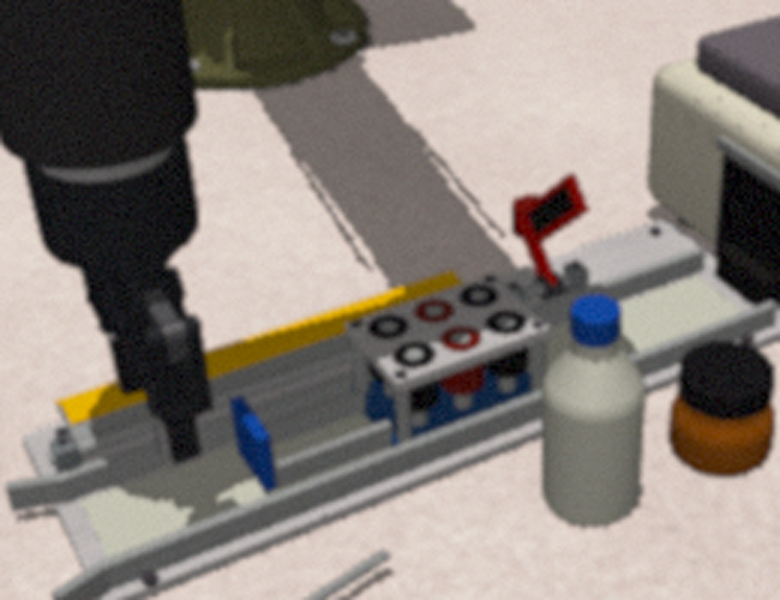

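Gate is at about 0.7 rad (arm tip at about (577,178)). Starting the push along the lane (tool -x).

Emit:
servo_tool(
  series=[
    {"travel": [-0.005, 0, 0]},
    {"travel": [-0.012, 0, 0]},
    {"travel": [-0.018, 0, 0]},
    {"travel": [-0.023, 0, 0]},
    {"travel": [-0.028, 0, 0]},
    {"travel": [-0.034, 0, 0]},
    {"travel": [-0.041, 0, 0]},
    {"travel": [-0.048, 0, 0]},
    {"travel": [-0.055, 0, 0]},
    {"travel": [-0.062, 0, 0]},
    {"travel": [-0.067, 0, 0]},
    {"travel": [-0.07, 0, 0]},
  ],
)

```text
invalid input at $.series[0]: expected keys travel, roll
```

```bash
python3 snap.py 4
```

```text
3.95 [ 551.788 -204.672  200.632] feeder xy -39.511923161058995 -251.52099334811962 [-2.772  0.304  3.754] 0.761602812367941
feeder axes in tool [[-0.001 -1.    -0.   ]
 [-1.     0.001  0.   ]
 [-0.     0.    -1.   ]]
```

View pics/cscene4.png

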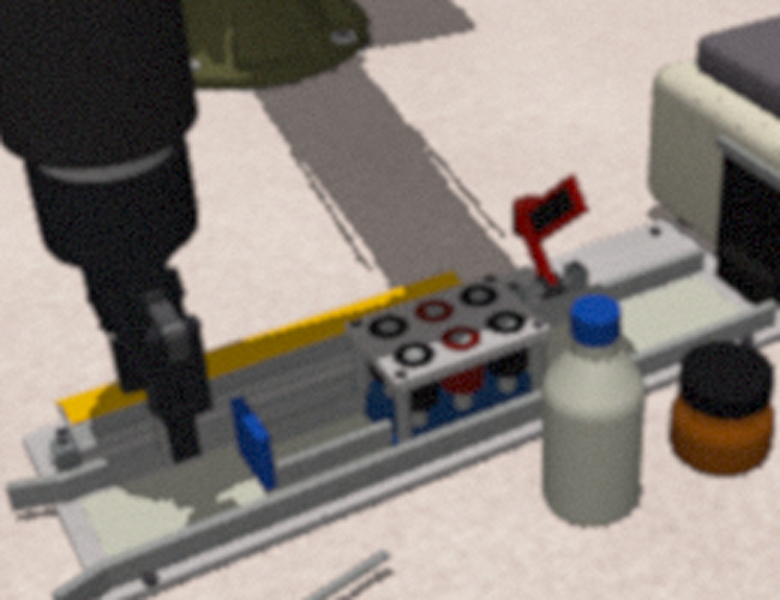

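The call was refused because "roll" was missing, and nothing moved. Sending it again with roll.

Emit:
servo_tool(
  series=[
    {"travel": [-0.005, 0, 0], "roll": 0},
    {"travel": [-0.012, 0, 0], "roll": 0},
    {"travel": [-0.018, 0, 0], "roll": 0},
    {"travel": [-0.023, 0, 0], "roll": 0},
    {"travel": [-0.028, 0, 0], "roll": 0},
    {"travel": [-0.034, 0, 0], "roll": 0},
    {"travel": [-0.041, 0, 0], "roll": 0},
    {"travel": [-0.048, 0, 0], "roll": 0},
    {"travel": [-0.055, 0, 0], "roll": 0},
    {"travel": [-0.062, 0, 0], "roll": 0},
    {"travel": [-0.067, 0, 0], "roll": 0},
    {"travel": [-0.07, 0, 0], "roll": 0},
  ],
)

```text
clock: 4.95
tool_pos: [545.5, -134.4, 201.1]
orientation: [[0.093, -0.996, 0.001], [-0.996, -0.093, -0.0], [0.0, -0.0, -1.0]]
ft_force: [0.9, -5.5, 5.0]
opening: 0.759
```

```bash
python3 snap.py 5
```

```text
5.05 [ 545.44  -134.187  200.646] feeder xy -39.222880791728116 -180.75102798166833 [ 0.711 -1.161  3.706] 0.7606415117262678
feeder axes in tool [[-0.001 -1.    -0.001]
 [-1.     0.001 -0.   ]
 [ 0.     0.001 -1.   ]]
```

View pics/cscene5.png

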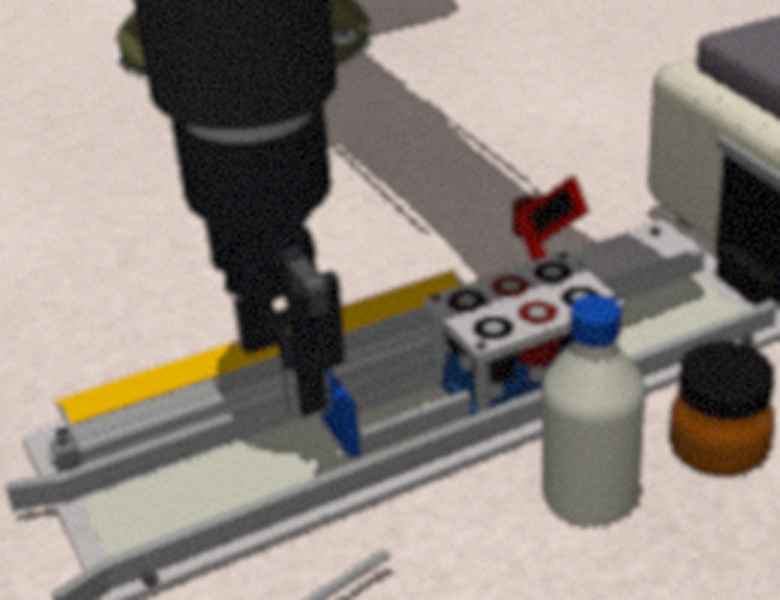

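The rack is sliding and flat, the gate is at about 0.7 rad, and its front is reaching the gate line. Continuing the push.

Emit:
servo_tool(
  series=[
    {"travel": [-0.005, 0, 0], "roll": 0},
    {"travel": [-0.012, 0, 0], "roll": 0},
    {"travel": [-0.02, 0, 0], "roll": 0},
    {"travel": [-0.029, 0, 0], "roll": 0},
    {"travel": [-0.038, 0, 0], "roll": 0},
    {"travel": [-0.047, 0, 0], "roll": 0},
    {"travel": [-0.056, 0, 0], "roll": 0},
    {"travel": [-0.065, 0, 0], "roll": 0},
    {"travel": [-0.074, 0, 0], "roll": 0},
    {"travel": [-0.083, 0, 0], "roll": 0},
    {"travel": [-0.09, 0, 0], "roll": 0},
    {"travel": [-0.095, 0, 0], "roll": 0},
  ],
)

```text
clock: 6.05
tool_pos: [536.5, -40.0, 200.6]
orientation: [[0.092, -0.996, -0.001], [-0.996, -0.092, -0.0], [0.0, 0.001, -1.0]]
ft_force: [0.6, -5.1, 5.2]
opening: 0.765
```

```bash
python3 snap.py 6
```

```text
6.15 [536.474 -39.576 200.318] feeder xy -39.277427099474394 -85.71680465445478 [ 0.079 -0.072  3.236] 0.7630148961730452
feeder axes in tool [[-0.001 -1.    -0.001]
 [-1.     0.001  0.001]
 [-0.001  0.001 -1.   ]]
```

View pics/cscene6.png

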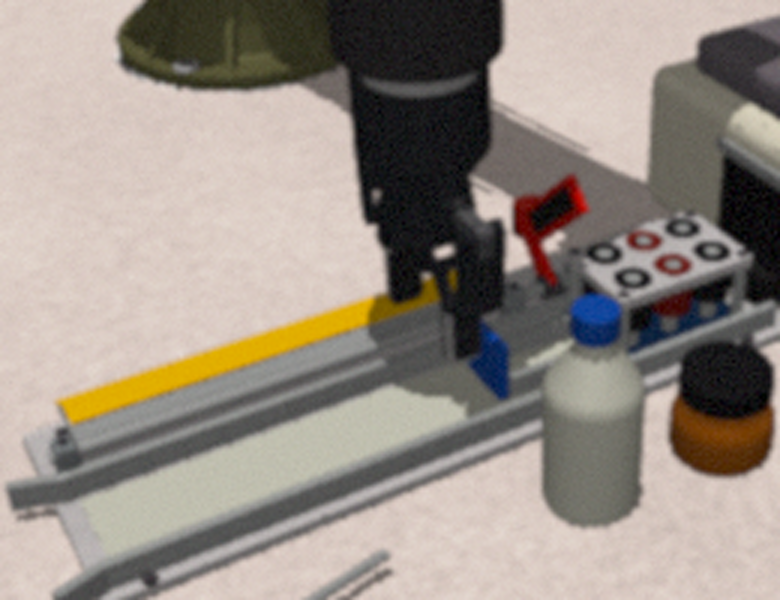

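View pics/ctop6.png

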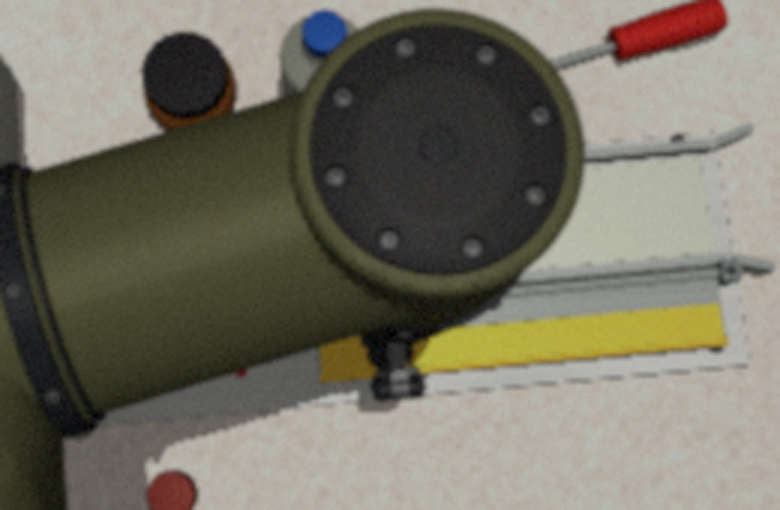

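```bash
cat > ry.py <<'E'
from h import *
import sys
p=np.load("p.npy")
for r in (40,45,50,55,60,65,68,72):
  print(r,[(3*(proj("scene",F(p[:3],q))[0]-[60,90])).round() for q in((-32,r-48,64),(32,r-48,64),(-32,r+48,64),(32,r+48,64),(-20,r-123,50),(20,r-123,50))])
E
python3 ry.py
```

```text
40 [array([551., 252.]), array([610., 303.]), array([678., 209.]), array([741., 255.]), array([452., 319.]), array([487., 354.])]
45 [array([558., 250.]), array([617., 301.]), array([684., 207.]), array([747., 253.]), array([460., 316.]), array([495., 351.])]
50 [array([564., 247.]), array([624., 298.]), array([690., 205.]), array([754., 251.]), array([467., 313.]), array([502., 348.])]
55 [array([571., 245.]), array([632., 296.]), array([697., 203.]), array([760., 248.]), array([475., 311.]), array([510., 345.])]
60 [array([578., 243.]), array([639., 293.]), array([703., 201.]), array([767., 246.]), array([482., 308.]), array([517., 343.])]
65 [array([585., 240.]), array([646., 290.]), array([709., 199.]), array([773., 244.]), array([490., 306.]), array([525., 340.])]
68 [array([589., 239.]), array([650., 289.]), array([713., 197.]), array([777., 242.]), array([494., 304.]), array([529., 338.])]
72 [array([594., 237.]), array([655., 287.]), array([717., 196.]), array([782., 241.]), array([500., 302.]), array([535., 336.])]
```

Rack y is about 47, so roughly 20 mm to go. I'll approach slowly and watch the force.

Emit:
servo_tool(
  series=[
    {"travel": [-0.002, 0, 0], "roll": 0},
    {"travel": [-0.005, 0, 0], "roll": 0},
    {"travel": [-0.008, 0, 0], "roll": 0},
    {"travel": [-0.011, 0, 0], "roll": 0},
    {"travel": [-0.013, 0, 0], "roll": 0},
    {"travel": [-0.015, 0, 0], "roll": 0},
    {"travel": [-0.016, 0, 0], "roll": 0},
  ],
)

```text
clock: 6.73
tool_pos: [535.1, -24.2, 200.5]
orientation: [[0.093, -0.996, -0.001], [-0.996, -0.093, 0.0], [-0.0, 0.001, -1.0]]
ft_force: [0.3, -5.1, 1.7]
opening: 0.757
```

Emit:
servo_tool(
  series=[
    {"travel": [-0.001, 0, 0], "roll": 0},
    {"travel": [-0.002, 0, 0], "roll": 0},
  ],
)

```text
clock: 6.9
tool_pos: [534.9, -22.3, 200.6]
orientation: [[0.092, -0.996, -0.0], [-0.996, -0.092, 0.0], [-0.0, 0.0, -1.0]]
ft_force: [0.0, -4.7, 2.0]
opening: 0.761
```

Emit:
servo_tool(
  series=[
    {"travel": [-0.001, 0, 0], "roll": 0},
    {"travel": [-0.002, 0, 0], "roll": 0},
  ],
)

```text
clock: 7.07
tool_pos: [534.8, -20.4, 200.7]
orientation: [[0.092, -0.996, -0.0], [-0.996, -0.092, 0.0], [-0.0, 0.0, -1.0]]
ft_force: [-0.5, -3.1, 2.9]
opening: 0.76
```

Emit:
servo_tool(
  series=[
    {"travel": [-0.001, 0, 0], "roll": 0},
  ],
)

```text
clock: 7.15
tool_pos: [534.8, -19.8, 200.9]
orientation: [[0.092, -0.996, 0.0], [-0.996, -0.092, -0.001], [0.001, 0.0, -1.0]]
ft_force: [1.3, -9.9, 3.9]
opening: 0.762
```

```bash
python3 snap.py 7
```

```text
7.25 [534.769 -19.866 200.972] feeder xy -39.12707319049628 -65.9338380700654 [ 0.213 -8.139  2.275] 0.7609121994916418
feeder axes in tool [[-0.002 -1.     0.001]
 [-1.     0.002  0.   ]
 [-0.    -0.001 -1.   ]]
```

View pics/cscene7.png

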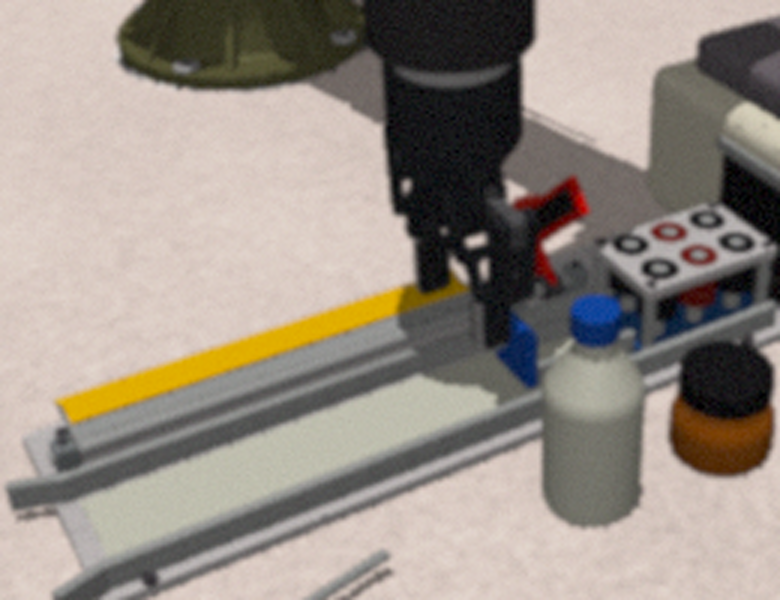

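The force rose to 8–10 N and stays there with no motion, at TCP y ≈ -66, where home was predicted. Now I'll back off while still holding the bar, then lift gently.

Emit:
servo_tool(
  series=[
    {"travel": [0.003, 0, 0], "roll": 0},
    {"travel": [0.008, 0, 0], "roll": 0},
    {"travel": [0.015, 0, 0], "roll": 0},
    {"travel": [0.022, 0, 0], "roll": 0},
    {"travel": [0.026, 0, -0.004], "roll": 0},
    {"travel": [0.026, 0, -0.01], "roll": 0},
    {"travel": [0.026, 0, -0.016], "roll": 0},
    {"travel": [0.026, 0, -0.022], "roll": 0},
    {"travel": [0.026, 0, -0.028], "roll": 0},
    {"travel": [0.026, 0, -0.036], "roll": 0},
    {"travel": [0.026, 0, -0.05], "roll": 0},
    {"travel": [0.026, 0, -0.065], "roll": 0},
  ],
)

```text
clock: 8.25
tool_pos: [536.6, -45.3, 265.7]
orientation: [[0.093, -0.996, -0.002], [-0.996, -0.093, -0.0], [-0.0, 0.002, -1.0]]
ft_force: [0.5, 0.5, 0.1]
opening: 0.759
```

Emit:
servo_tool(
  series=[
    {"travel": [0.01, 0.01, -0.02], "roll": 0},
    {"travel": [0.04, 0.02, -0.045], "roll": 0},
    {"travel": [0.07, 0.03, -0.07], "roll": 0},
    {"travel": [0.1, 0.04, -0.09], "roll": 0},
    {"travel": [0.13, 0.06, -0.1], "roll": 0},
    {"travel": [0.16, 0.08, -0.1], "roll": 0},
    {"travel": [0.19, 0.1, -0.1], "roll": 0},
    {"travel": [0.22, 0.12, -0.1], "roll": 0},
    {"travel": [0.25, 0.14, -0.1], "roll": 0},
    {"travel": [0.27, 0.15, -0.1], "roll": 0},
    {"travel": [0.28, 0.155, -0.1], "roll": 0},
    {"travel": [0.28, 0.155, -0.1], "roll": 0},
  ],
)

```text
clock: 9.25
tool_pos: [407.6, -339.9, 365.6]
orientation: [[0.09, -0.996, -0.001], [-0.996, -0.09, 0.0], [-0.0, 0.001, -1.0]]
ft_force: [0.4, 0.2, -0.4]
opening: 0.759
```

```bash
python3 snap.py 8; python3 - <<'E'
from ov import *
p=np.load("p.npy"); p[3]=68
overlay(p,"scene",cv2.imread("pics/scene8.png"),0,"pics/os8.png",(60,90,320,290))
overlay(p,"top",cv2.imread("pics/top8.png"),0,"pics/ot8.png",(150,130,410,300))
E
```

```text
9.35 [ 408.646 -338.3    365.528] feeder xy -194.55292478951662 -371.1380603078155 [ 0.909 -0.229 -0.326] 0.7614677246273694
feeder axes in tool [[-0.002 -1.    -0.001]
 [-1.     0.002  0.001]
 [-0.001  0.001 -1.   ]]
```

View pics/os8.png

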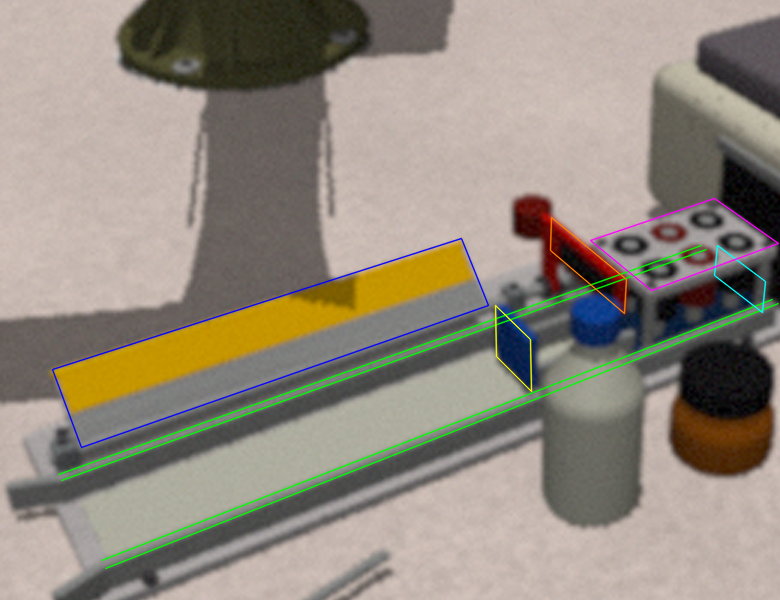

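View pics/ot8.png

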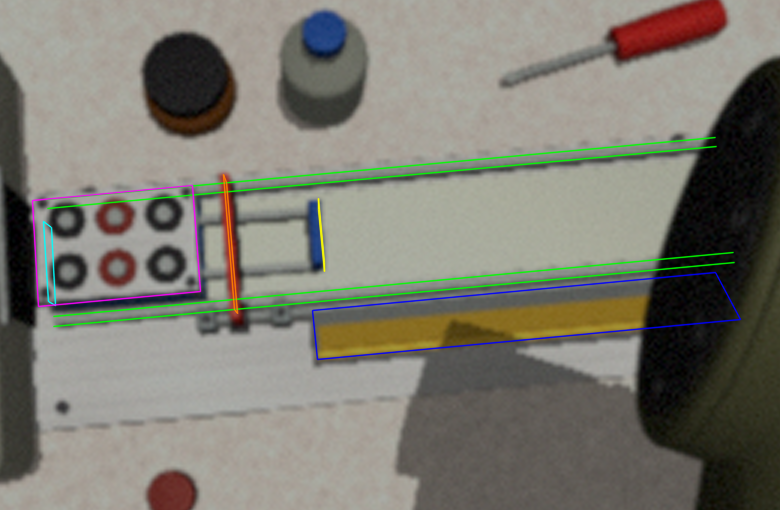

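Gate is shut, the rack overlay at y = 68 matches in both views, and bottle, jar, driver and mount haven't moved. Handing in.

```bash
python3 -c "
from station import workorder; print(workorder.job_done())"
```

```text
the job is handed in; nothing more can be done
None
```

The rack is loaded against the rubber end stop and the gate is shut behind it. I handed the job in after about 9.4 s of the 42 s allowed; it reports no verdict.

**What I did:** One fingertip pressed the yellow bar and held the gate at about 0.7 rad. The other pushed the blue handle about 163 mm along the lane. I stopped when the push force rose from about 5 N to 8–10 N with no further motion, at the position predicted for home. Then I backed off 26 mm with the bar still held, lifted so the gate sprang shut, and moved the arm clear.

**Last checks:**
- **Gate:** both pictures show it shut.
- **Rack:** it looks flat, and its outline drawn at y = 68 mm fits to about 1–2 mm. The handle's rear edge sits slightly further in than drawn, but within the accuracy of the calibration and my fit.
- **Robot:** it touches nothing, with the force reading near zero.
- **Other things:** bottle, jar, mount and screwdriver look unmoved, judged by eye in the pictures rather than measured.

**What went wrong:** one move call was refused because it left out "roll"; nothing moved, and I sent it again. A few of the hand-picked points in the pose fit were off by 3–5 pixels, so I relied on the overlays and the contact forces for the final positions.

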